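Clear the drum, unlatch the shutter jig and hold its arm up

TASK

The black shutter curtain drum stands in the way of the jig's yellow latch tab: stand it upright on the bench midway between the silver-grey lens mount ring and the brass scale ring, in line with their centres, and let go of it. Then grip the yellow tab, pull it straight out sideways against its spring as far as it goes, and lift by the tab so that the red arm comes off its ball and its nose rises about 65 mm; finish while still holding it raised by the tab. Do not knock the drum over, and do not disturb the two rings, the green filter or the loupe.

Things in the scene. Friction and masses are not known exactly. Their poses are not given: they have to be found in the camera images.
- jig: Fixed shutter jig: grey base 260 (x) x 90 (y) x 12 mm, origin at the centre of its underside, on the bench. Steel ball stud (28 mm wide, top 69 mm high) at jig x = -90 mm; hinge yoke (70 mm high) at x = +100; round black shutter (62 mm wide, 32 mm high) between. The red arm (24 mm wide, top 67 mm high) lies along jig x above it; its round red nose cup (44 mm wide, top 80 mm high) covers the ball.
- tongue (a joint): Hinge of the red arm, rad: 0 = down on the ball, grows as the nose rises, stop at 0.7. Pin along jig y at jig x = +100 mm, 58 mm high; nose and tab are 190 mm from it, so 0.35 rad raises them 65 mm and draws them about 12 mm to the hinge. Arm about 0.5 kg (2 to 4 N at the tab), turns freely, falls if let go. With the latch shut a tooth under the ball keeps it from rising.
- nose (a point): Centre of the top of the red nose cup (jig x = -90 mm, y = 0, 80 mm above the bench when down).
- latch (a joint): Spring latch on the arm, m: 0 = shut, grows as the tab is pulled away from the arm along the jig's -y; stop at 0.016. The tooth is clear of the ball beyond about 0.008. The spring resists with 3 N at the start and 7 N at the stop and pulls the latch shut when let go.
- tab: Yellow upright latch tab, 24 (jig x) x 14 (jig y) x 48 mm high, origin at its centre, 64 mm above the bench with the arm down (top at 88), at jig x = -90 mm, y = -80 mm when shut; axes as the jig's, pitching with the arm. A stem 8 mm thick with a 13 mm coil spring joins it to the arm 44 mm above the bench; above the stem, 38 mm is free between the tab and the latch guide on the arm.
- drum: Black shutter curtain drum, loose, an upright spool 66 mm high, 28 mm thick with 32 mm flanges 4 mm high at both ends; about 80 g; origin at the centre of its underside. It starts standing beside the tab, about 8 mm from its outer (jig -y) face.
- lens_ring: Silver-grey lens mount ring lying flat, loose, 62 mm outside, 46 mm inside, 7 mm high; origin at the centre of its underside. One of the two reference rings; its centre is about 170 mm from the brass ring's. Its x axis is square to the line between the two ring centres.
- brass_ring: Brass depth-of-field scale ring lying flat, loose, 66 mm outside, 54 mm inside, 11 mm high; origin at the centre of its underside. The other reference ring.
- filter: Green glass filter in a black rim lying flat, loose, 54 mm wide, 7 mm high; origin at the centre of its underside. Leave alone.
- loupe: Black eye loupe, a loose cone 36 mm wide and 36 mm high; origin at the centre of its underside. Leave alone.
Not all that is in view belongs to the job. Leave any pink or turquoise look-alike of the drum alone.

How it is judged:
By the outcome, as a careful person would: the job done as asked, in the order asked, and still so for the second after the job is handed in, while the arm keeps its last pose, push and grip.
It also fails if it takes over 48 s, if anything falls off the work surface, if the arm or the gripper's body presses on something with over 40 N, if the wrist force passes 120 N, or if a joint passes its speed limit or range.

ROBOT

A 6-joint arm with a two-finger parallel gripper is mounted at the origin on the work surface. World frame = base frame: x ahead of the robot, y to its left, z up, the work surface at z = 0. Lengths are in m, angles in degrees, forces in N, time in s.
With the tool pointing down it reaches from about 0.4 to 0.825 m from the base axis. Payload 7 kg.
Tool frame: the origin (TCP) lies midway between the tips of the shut fingers; the grasp point (between the pads) lies 19 mm behind it; z points along the fingers, y is the line along which they close (so a half turn about z gives the same grasp; the last joint's range is limited). The gripper opens to 88 mm and grips with 3 to 60 N. Pads are 19 mm wide; open, the fingers measure 130 mm over their backs; the gripper's body (78 mm by 193 mm) begins 47 mm behind the grasp point.
Start: joints at [16.507, 20.546, 0.682, 0, -70.136, -16.507], TCP at [0.675, -0, 0.227] pointing down, gripper open.
Joint ranges: [-176.03, 176.03], [-82.01, 121.73], [-58.28, 71.71], [-173.87, 95.51], [-174.79, -0.11], [-173.66, 173.66]. Speed limits (degrees/s): [136.94, 136.94, 172.46, 180, 180, 180].

INTERFACE

Orientations are given as [roll, pitch, yaw] about the fixed x, y, z axes, in that order (R = Rz(yaw) Ry(pitch) Rx(roll)).
In Python, from plant import r, eyes, workorder gives the robot as it stands.
- The arm moves only by the tool step_arm, never from a script. Its argument "plan" is a list of rows, each a list of 5 numbers: the shift along the tool's x, y, z each as a share of 25 cm, from -1 to 1, then the turn about the tool's z as a share of 60 degrees, from -1 to 1, then the finger opening in mm, from 0 to 87.6. In form: [[x, y, z, turn, jaw], ...]. A call has 1 to 12 rows; each row is the pose to reach, as a shift and turn from the pose commanded when the call began, along the tool's axes at that moment; what a row does not reach only later rows make up. A row lasts 1/12 s, in which the tool goes at most 41.7 mm and 7.16 degrees, less where a joint would pass 70% of its speed; a pose out of reach is approached as far as the arm can. A call with a number of a shift or a turn outside -1 to 1 is refused whole. A call with a gripper value outside its range is refused whole. The fingers move at their own pace and stop on an object; "newtons" is the grip in N (left out, the last holds). Time passes only in rows, so rows that repeat a pose let the fingers close. It gives the time, the measured TCP pose, the force, the opening and the grip force at its end, in the units of the state.
- r.get_state(): the state, without advancing time (a new reading comes with each control period).
- eyes.capture(name): name is "scene" or "side" or "wrist"; returns the picture (400x640x3 uint8, red, green, blue); there is no depth.
- eyes.camera_model(name): a dict with "fov_y" (degrees; the focal length in pixels is half the picture's height over the tangent of half this angle, whatever the lens; pixels are square), "cx", "cy" (the principal point, pixels), "k1" (the pictures are not rectified: a ray, as slopes to the right and down, at radius r is drawn at 1 + k1 r^2 times it, then the intrinsics apply), "world_to_cam" (4x4, takes a point from world to camera coordinates); the wrist camera has in their place "hand_eye" (4x4, takes a point from camera to tool coordinates, whose origin is the TCP and whose axes are the flange's). Camera axes: x right, y up, looking along -z (the intrinsics and any distortion apply to the point x, -y, -z); pixel columns grow to the right and rows downward; lengths in m; the calibration is good to about 2 mm. A picture is of the moment at which its call begins: read the wrist's pose just before it. camera_model takes no time and is no camera call.
- workorder.close_job(): hands the job in; it is judged then, once.
The state is a dict: "time_s": time; "joints": joint angles; "qd": joint speeds; "joint_torque": joint torques, N m; "tcp_pos": TCP position; "eef_rot": TCP orientation; "contact_force": force on the tool from outside, world axes, zero at the start; "moment": the same for the moment, N m; "gripper_width": finger opening in m; "gripper_force": force on a finger pad.
Only numpy, scipy, OpenCV 4.12 (cv2) and the standard library are available. Lean on these libraries where they do the work, as an engineer would, in place of code of your own. Each camera call takes 0.05 s, during which the arm holds its last target. There are 200 camera calls.

## Working session

There is one attempt and no reset: what is moved stays moved. The work goes in short steps, Python scripts to look and compute and a tool call to move; the robot and the scene stay as the last step left them, time stands still between calls to the robot, and variables do not carry over. Pictures are saved under pics/ and viewed, at most 10 in all, crops included, and the job is handed in when it is done.

Besides the shell and the picture viewer there is one more tool, called after "Emit:" as a command line: name --pt "numbers of a row" for each row, then --argument value for the rest. step_arm: Moves the arm, as the interface text tells. Its arguments: {"type":"object","properties":{"plan":{"type":"array"},"newtons":{"type":"number"}},"required":["plan"]}

```bash
mkdir -p pics; cat > h.py <<'E'
import numpy as np, cv2
from plant import r, eyes, workorder
from scipy.spatial.transform import Rotation as R
def snap(n,f):
    s=r.get_state(); im=eyes.capture(n); cv2.imwrite(f'pics/{f}.png',cv2.cvtColor(im,cv2.COLOR_RGB2BGR)); return s,im
def cam(n,s=None):
    m=eyes.camera_model(n)
    if 'world_to_cam' in m: C=np.linalg.inv(np.array(m['world_to_cam']))
    else:
        T=np.eye(4); T[:3,:3]=R.from_euler('xyz',s['eef_rot'],degrees=True).as_matrix(); T[:3,3]=s['tcp_pos']; C=T@np.array(m['hand_eye'])
    return m,C
def ray(n,px,s=None):
    m,C=cam(n,s); f=200/np.tan(np.radians(m['fov_y']/2))
    d=np.array([(px[0]-m['cx'])/f,(px[1]-m['cy'])/f]); u=d.copy()
    for _ in range(20): u=d/(1+m['k1']*(u@u))
    return C[:3,3], C[:3,:3]@np.array([u[0],-u[1],-1])
def onz(n,px,z,s=None):
    o,d=ray(n,px,s); return o+d*(z-o[2])/d[2]
def proj(n,P,s=None):
    m,C=cam(n,s); p=np.linalg.inv(C)@np.append(P,1); u=np.array([p[0],-p[1]])/-p[2]
    f=200/np.tan(np.radians(m['fov_y']/2)); return u*(1+m['k1']*(u@u))*f+[m['cx'],m['cy']]
E
python3 - <<'E'
from h import *
ims=[snap(n,n+'0')[1] for n in('scene','side','wrist')]
s=r.get_state(); print(s)
for n in('scene','side','wrist'): m,C=cam(n,s); print(n,m['fov_y'],m['k1'],C[:3,3].round(3),(-C[:3,2]).round(2))
E
```

```text
{'time_s': 0.15, 'joints': array([ 1.65063747e+01,  2.05834038e+01,  6.45137333e-01, -1.44709821e-02,
       -7.01338615e+01, -1.65063864e+01]), 'qd': array([ 0.0524453 , -0.06677795,  0.07940436,  0.06604542,  0.02914283,
       -0.0076138 ]), 'joint_torque': array([ 1.39394037e-04, -5.83274567e+01,  2.93289685e+01,  7.00122759e+00,
        8.75052094e-03, -9.76538854e-05]), 'tcp_pos': array([ 6.74636720e-01, -3.23824755e-05,  2.25817413e-01]), 'eef_rot': array([ 1.79926979e+02, -7.45036627e-03, -9.00049332e+01]), 'contact_force': array([0.12099889, 0.12177308, 0.45076898]), 'moment': array([ 1.09887246e-02,  4.89708075e-02, -3.90389142e-05]), 'gripper_force': 0.0, 'gripper_width': 0.08799648317549978}
scene 43.92035769112322 0.034273074705447125 [ 1.357 -0.335  0.734] [-0.71  0.36 -0.61]
side 57.398459945337066 -0.08217927210860003 [0.155 0.494 0.668] [ 0.51 -0.5  -0.7 ]
wrist 69.44410918928234 0.014045497550405147 [ 0.676 -0.081  0.384] [-0.    0.3  -0.95]
```

View pics/scene0.png

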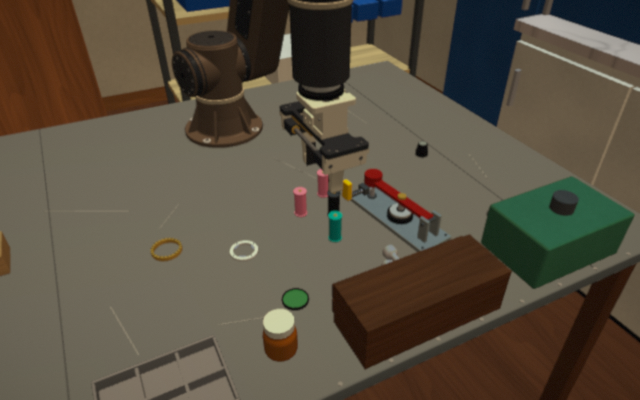

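View pics/side0.png

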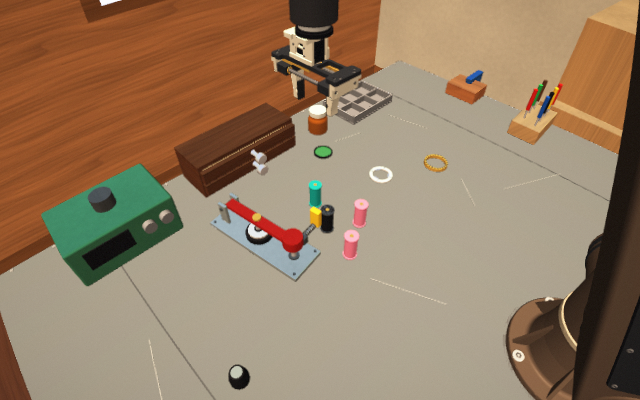

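View pics/wrist0.png

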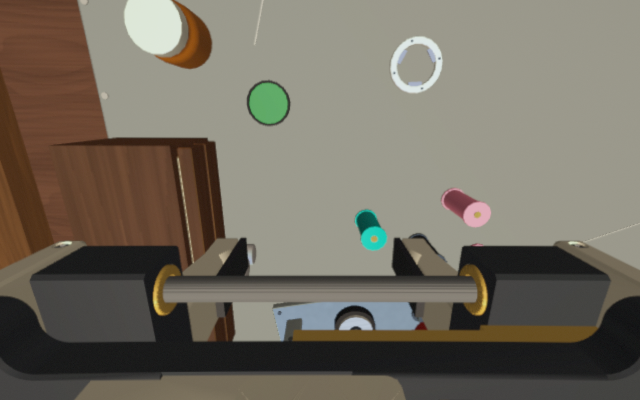

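The scene view shows the brass ring at (166,249), lens ring (244,250), drum (334,202), tab (347,190) and nose (373,178). In the side view these are (436,163), (381,174), (327,218), (316,217) and (292,240). The pink spools are at side (360,213) and (351,245), turquoise at (316,193). The wrist view shows only the lens ring and the look-alikes clearly.

```bash
cat > m.py <<'E'
from h import *
def mask(im,kind):
    H=cv2.cvtColor(im,cv2.COLOR_RGB2HSV).astype(int); h,s,v=H[...,0],H[...,1],H[...,2]
    return {'yellow':(h>20)&(h<32)&(s>200)&(v>120),'brass':(h>14)&(h<26)&(s>130)&(v>90),'white':(s<45)&(v>175),
     'red':((h<4)|(h>176))&(s>200)&(v>70),'black':(v<48),'pink':((h>165)|(h<5))&(s>60)&(s<180)&(v>130),'turq':(h>78)&(h<95)&(s>150),'green':(h>50)&(h<75)&(s>100)}[kind].astype(np.uint8)
def blob(im,kind,near,rad=40):
    m=mask(im,kind); M=np.zeros_like(m); cv2.circle(M,near,rad,1,-1); m=m*M
    n,l,st,c=cv2.connectedComponentsWithStats(m)
    k=1+np.argmax(st[1:,4]); return (l==k).astype(np.uint8),st[k],c[k]
def circ(n,im,kind,near,z,rad=40,s=None):
    b,st,c=blob(im,kind,near,rad); cs=max(cv2.findContours(b,cv2.RETR_EXTERNAL,cv2.CHAIN_APPROX_NONE)[0],key=len)
    P=np.array([onz(n,p,z,s)[:2] for p in cs[:,0]]); A=np.c_[2*P,np.ones(len(P))]
    x=np.linalg.lstsq(A,(P**2).sum(1),rcond=None)[0]; return x[:2],2*np.sqrt(x[2]+x[0]**2+x[1]**2),st
E
python3 - <<'E'
from m import *
I={n:cv2.cvtColor(cv2.imread(f'pics/{n}0.png'),cv2.COLOR_BGR2RGB) for n in('scene','side')}
def show(l,n,k,p,z,rad=40):
    c,d,st=circ(n,I[n],k,p,z,rad); print(l,n,c.round(4),'dia',d.round(4),st)
show('brass','scene','brass',(166,249),.011);show('brass','side','brass',(436,163),.011,25)
show('lens','scene','white',(244,250),.007,25);show('lens','side','white',(381,174),.007,20)
show('filt','scene','green',(295,299),.007);show('filt','side','green',(322,152),.007)
for l,n,k,p,rad in [('tab','scene','yellow',(347,190),20),('tab','side','yellow',(316,217),20),('nose','scene','red',(373,178),14),('nose','side','red',(292,240),16),('drum','scene','black',(334,202),14),('drum','side','black',(327,218),17),('pinkA','side','pink',(360,213),20),('pinkB','side','pink',(351,245),20),('turq','side','turq',(316,193),20),('turq','scene','turq',(335,227),20),('pinkA','scene','pink',(301,202),20),('pinkB','scene','pink',(323,183),20)]:
    b,st,c=blob(I[n],k,p,rad); x,y,w,h,a=st
    print(l,n,st,c.round(1),'cen z.064/.033:',onz(n,c,.064)[:2].round(3),onz(n,c,.033)[:2].round(3))
o1,d1=ray('scene',(373,178))
crop=np.hstack([cv2.resize(I['side'][180:280,200:360],None,fx=2.5,fy=2.5,interpolation=2),cv2.resize(I['scene'][155:255,285:445],None,fx=2.5,fy=2.5,interpolation=2)])
cv2.imwrite('pics/crop1.png',crop[...,::-1])
E
```

```text
brass scene [ 0.4846 -0.2818] dia 0.068 [151 238  31  23 295]
brass side [ 0.4778 -0.2767] dia 0.0686 [424 154  24  18 187]
lens scene [ 0.5584 -0.1329] dia 0.0536 [230 241  28  18 144]
lens side [ 0.5633 -0.1415] dia 0.1085 [361 155  38  38 558]
filt scene [ 0.7382 -0.0908] dia 0.0478 [283 289  25  20 386]
filt side [ 0.7369 -0.091 ] dia 0.0458 [314 146  17  11 144]
tab scene [343 180   9  19  76] [347.9 187.5] cen z.064/.033: [0.527 0.142] [0.489 0.165]
tab side [310 208  11  19 111] [314.5 214.9] cen z.064/.033: [0.541 0.129] [0.561 0.111]
nose scene [365 170  21  20 272] [374.3 178.6] cen z.064/.033: [0.523 0.217] [0.485 0.242]
nose side [277 229  26  23 448] [290.7 239.2] cen z.064/.033: [0.527 0.211] [0.546 0.197]
drum scene [329 196  10  16 139] [333.4 202.9] cen z.064/.033: [0.565 0.084] [0.528 0.103]
drum side [321 214  12  18 175] [326.8 222.8] cen z.064/.033: [0.506 0.126] [0.524 0.107]
pinkA side [353 199  16  29 323] [359.8 213.5] cen z.064/.033: [0.474 0.055] [0.49  0.033]
pinkB side [342 230  18  30 359] [350.2 245.1] cen z.064/.033: [0.431 0.135] [0.445 0.116]
turq side [309 181  13  26 258] [314.7 193.4] cen z.064/.033: [0.588 0.083] [0.611 0.062]
turq scene [328 209  14  33 337] [334.7 225.5] cen z.064/.033: [0.637 0.049] [0.604 0.067]
pinkA scene [293 187  14  30 197] [301.2 199.5] cen z.064/.033: [0.52  0.025] [0.482 0.041]
pinkB scene [317 169  11  23  78] [322.8 177.5] cen z.064/.033: [0.463 0.108] [0.421 0.129]
```

View pics/crop1.png

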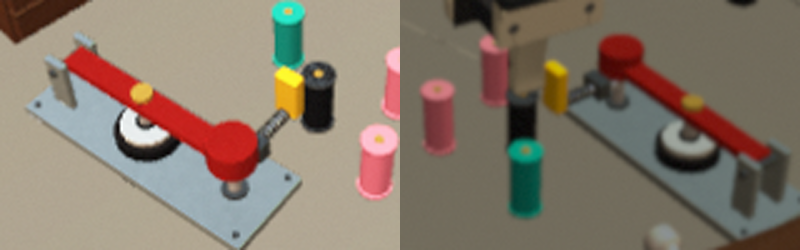

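The crop shows the drum in the side view with its top at (327,208), between the tab and pink spools. The jig's near corners are at side (320,252) and (296,280).

```bash
python3 - <<'E'
from m import *
import m
I={n:cv2.cvtColor(cv2.imread(f'pics/{n}0.png'),cv2.COLOR_BGR2RGB) for n in('scene','side','wrist')}
S=r.get_state()
def tri(a,b):
    o1,d1=ray('scene',a);o2,d2=ray('side',b); d1/=np.linalg.norm(d1);d2/=np.linalg.norm(d2)
    t=np.linalg.lstsq(np.c_[d1,-d2],o2-o1,rcond=None)[0]; p,q=o1+t[0]*d1,o2+t[1]*d2
    return ((p+q)/2).round(4),round(np.linalg.norm(p-q),4)
c=lambda p,o: (p[0]/2.5+o[0]-.3,p[1]/2.5+o[1]-.3)
sd=lambda x,y:c((x,y),(200,180)); sc=lambda x,y:c((x-400,y),(285,155))
print('drum top side',onz('side',sd(318,71),.066).round(4))
print('nose top',tri(sc(621,45),sd(231,140)), onz('side',sd(231,140),.08).round(4),onz('scene',sc(621,45),.08).round(4))
print('knob',tri(sc(692,101),sd(141,92)))
print('tab top',onz('side',sd(290,76),.088).round(4),onz('scene',sc(555,67),.088).round(4))
for p in [(25,105),(240,249),(300,180)]: print('corner',onz('side',sd(*p),.012).round(4))
for n,p,rad,t in [('scene',(244,250),25,None),('side',(381,174),20,None),('wrist',(416,65),45,None)]:
    g=I[n].astype(int).min(2)
    y,x=np.mgrid[:400,:640]; near=(x-p[0])**2+(y-p[1])**2<rad**2
    th=(np.median(g[near])+np.percentile(g[near],98))/2
    b=((g>th)&near).astype(np.uint8); cs=cv2.findContours(b,cv2.RETR_EXTERNAL,cv2.CHAIN_APPROX_NONE)[0]
    k=max(cs,key=len); (e,ax,an)=cv2.fitEllipse(cv2.convexHull(k)); print('lens',n,np.round(e,1),np.round(ax,1),onz(n,e,.007,S).round(4), th)
    P=np.array([onz(n,q,.007,S)[:2] for q in cv2.convexHull(k)[:,0]]); print('  ext',P.min(0).round(4),P.max(0).round(4),P.mean(0).round(4))
for n,p in [('scene',(166,249)),('side',(436,163))]:
    b,st,_=blob(I[n],'brass',p,25); k=max(cv2.findContours(b,cv2.RETR_EXTERNAL,cv2.CHAIN_APPROX_NONE)[0],key=len)
    e,ax,an=cv2.fitEllipse(cv2.convexHull(k)); print('brass',n,onz(n,e,.011).round(4),onz(n,e,.0055).round(4))
E
```

```text
drum top side [0.5347 0.097  0.066 ]
nose top (array([0.5218, 0.2123, 0.0815]), np.float64(0.002)) [0.5222 0.2107 0.08  ] [0.5204 0.2143 0.08  ]
knob (array([0.6203, 0.2287, 0.0734]), np.float64(0.0009))
tab top [0.5336 0.1327 0.088 ] [0.5345 0.1343 0.088 ]
corner [0.7322 0.2899 0.012 ]
corner [0.4747 0.248  0.012 ]
corner [0.4894 0.1643 0.012 ]
lens scene [243.6 249.5] [19.1 28.2] [ 0.5587 -0.1328  0.007 ] 130.5
  ext [ 0.5272 -0.1626] [ 0.5896 -0.1028] [ 0.559  -0.1341]
lens side [380.4 173.9] [15.7 22.7] [ 0.5582 -0.1331  0.007 ] 196.5
  ext [ 0.5288 -0.1651] [ 0.5894 -0.1022] [ 0.5592 -0.1308]
lens wrist [416.   64.3] [50.1 57.8] [ 0.561 -0.135  0.007] 181.0
  ext [ 0.5308 -0.1646] [ 0.591  -0.1044] [ 0.5574 -0.1363]
brass scene [ 0.4855 -0.2822  0.011 ] [ 0.4788 -0.2818  0.0055]
brass side [ 0.4774 -0.2761  0.011 ] [ 0.4801 -0.2825  0.0055]
```

Emit:
step_arm --pt "-0.1 0.14 0 -0.05 60" --pt "-0.2 0.28 0 -0.1 60" --pt "-0.3 0.42 0 -0.157 60" --pt "-0.4 0.554 0 -0.157 60" --pt "-0.4 0.554 0.1 -0.157 60" --pt "-0.4 0.554 0.2 -0.157 60" --pt "-0.4 0.554 0.28 -0.157 60" --pt "-0.4 0.554 0.28 -0.157 60" --pt "-0.4 0.554 0.28 -0.157 60" --newtons 12

```text
time_s: 0.9
tcp_pos: [0.536, 0.0997, 0.1561]
eef_rot: [179.9, -0.1, -80.6]
contact_force: [-0.1, 0.3, 1.1]
gripper_width: 0.0597
gripper_force: 0.0
```

```bash
python3 - <<'E'
from m import *
s,im=snap('wrist','w1'); snap('side','s1'); print(s['tcp_pos'],s['eef_rot'])
print('tcp px',proj('wrist',s['tcp_pos'],s),'drum top pred',proj('wrist',[.536,.1,.066],s),'tab',proj('wrist',[.5345,.1335,.088],s))
E
```

```text
[0.53597472 0.09967658 0.15608143] [ 1.79876648e+02 -6.03103162e-02 -8.05660500e+01]
tcp px [320.79508542 252.73030692] drum top pred [320.17427401 206.87755135] tab [315.59285862 251.3849808 ]
```

View pics/w1.png

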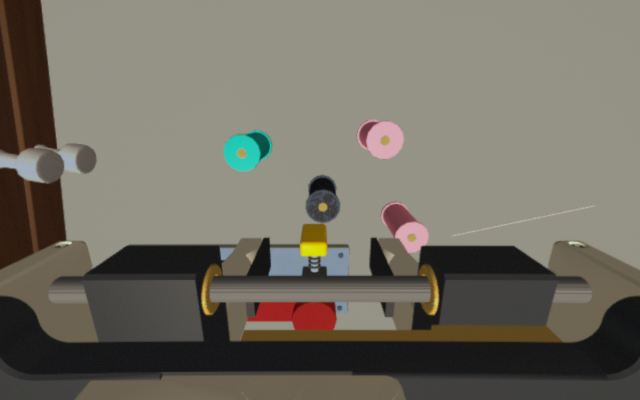

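The wrist view shows the drum top at (323,206), within 2 mm of where I predicted it (320,207). The tab is behind it at (314,241), and the fingers have clear room either side.

Emit:
step_arm --pt "0 0.007 0.1 0 56" --pt "0 0.007 0.2 0 56" --pt "0 0.007 0.3 0 56" --pt "0 0.007 0.4 0 56" --pt "0 0.007 0.49 0 56" --pt "0 0.007 0.49 0 56" --pt "0 0.007 0.49 0 20" --pt "0 0.007 0.49 0 20" --pt "0 0.007 0.49 0 20" --pt "0 0.007 0.49 0 20" --pt "0 0.007 0.49 0 20" --pt "0 0.007 0.49 0 20" --newtons 12

```text
time_s: 2.0
tcp_pos: [0.5355, 0.1, 0.0354]
eef_rot: [-179.9, 0.0, -80.6]
contact_force: [-1.4, -0.3, 6.9]
gripper_width: 0.0314
gripper_force: 12.0
```

Emit:
step_arm --pt "0 0 -0.02 0 20" --pt "0 0 -0.08 0 20" --pt "0 0 -0.18 0 20" --pt "0 0 -0.3 0 20" --pt "0 0 -0.42 0 20" --pt "0 0 -0.5 0 20" --pt "0 0 -0.5 0 20" --newtons 15

```text
time_s: 2.58
tcp_pos: [0.5371, 0.1006, 0.1643]
eef_rot: [-179.6, 0.1, -80.5]
contact_force: [0.5, 0.9, -1.0]
gripper_width: 0.0308
gripper_force: 15.0
```

```bash
python3 - <<'E'
from m import *
s,im=snap('wrist','w2'); _,b=snap('side','s2');_,c=snap('scene','c2'); print(s['tcp_pos'],s['eef_rot'],s['gripper_width'],s['contact_force'],s['joints'])
z=lambda i,x,y: cv2.resize(i[y:y+120,x:x+100],None,fx=2.5,fy=2.5,interpolation=2)
cv2.imwrite('pics/crop2.png',np.hstack([z(b,280,130),z(c,280,110),z(im,270,140)])[...,::-1])
E
```

```text
[0.53706307 0.10060523 0.16428616] [-1.79565164e+02  1.01710934e-01 -8.05346323e+01] 0.030792733158580193 [ 0.52231703  0.93843907 -0.95370592] [ 31.20899282  11.12656971 -21.06742235   0.07910254 -57.36445622
 -21.7864139 ]
```

View pics/crop2.png

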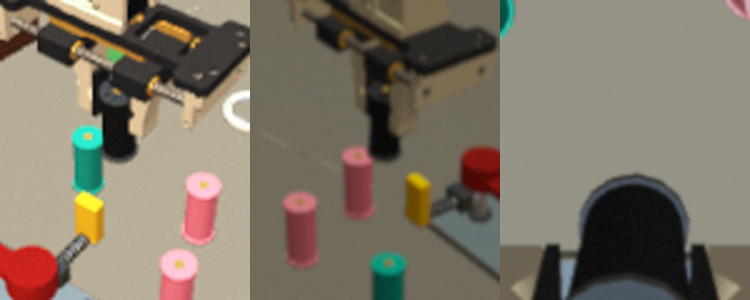

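The drum is held and hangs upright, clear of the tab. I'll stop short of the rings to measure them from above.

Emit:
step_arm --pt "0.08 0.02 0 0 20" --pt "0.2 0.07 0 0 20" --pt "0.32 0.12 0 0 20" --pt "0.44 0.17 0 0 20" --pt "0.54 0.21 0 0 20" --pt "0.58 0.22 0 0 20" --pt "0.6 0.22 0 0 20" --pt "0.6 0.22 0 0 20" --pt "0.6 0.22 0 0 20"

```text
time_s: 3.48
tcp_pos: [0.5052, -0.0569, 0.1585]
eef_rot: [180.0, 0.0, -80.6]
contact_force: [-0.1, 0.4, -1.5]
gripper_width: 0.0307
gripper_force: 15.0
```

```bash
python3 - <<'E'
from m import *
s,im=snap('wrist','w3'); print(s['tcp_pos'],s['eef_rot'])
for l,c0,z,k in [('lens',(.559,-.134),.007,None),('brass',(.481,-.281),.011,'brass')]:
    p=proj('wrist',[*c0,z],s); print(l,'pred',p.round(1))
    p=tuple(int(v) for v in p)
    if k: b,_,_=blob(im,k,p,60)
    else:
        g=im.astype(int).min(2); y,x=np.mgrid[:400,:640]; near=(x-p[0])**2+(y-p[1])**2<50**2
        b=((g>(np.median(g[near])+np.percentile(g[near],98))/2)&near).astype(np.uint8)
    k2=max(cv2.findContours(b,cv2.RETR_EXTERNAL,cv2.CHAIN_APPROX_NONE)[0],key=len); h=cv2.convexHull(k2)
    e,ax,an=cv2.fitEllipse(h); P=np.array([onz('wrist',q,z,s)[:2] for q in h[:,0]],np.float32)
    print(np.round(e,1),np.round(ax,1),onz('wrist',e,z,s).round(4),cv2.minEnclosingCircle(P))
E
```

```text
[ 0.50519223 -0.05690691  0.15848133] [ 1.79952188e+02  3.42406947e-03 -8.06007832e+01]
lens pred [280.5 108.4]
[279.1 106.8] [59.1 63.7] [ 0.5606 -0.1353  0.007 ] ((0.560594379901886, -0.1343681514263153), 0.03069068118929863)
brass pred [390.8 -54.2]Traceback (most recent call last):
  File "<stdin>", line 6, in <module>
  File "m.py", line 9, in blob
    k=1+np.argmax(st[1:,4]); return (l==k).astype(np.uint8),st[k],c[k]
        ~~~~~~~~~^^^^^^^^^^
    return _wrapfunc(a, 'argmax', axis=axis, out=out, **kwds)
    return bound(*args, **kwds)
ValueError: attempt to get argmax of an empty sequence
```

View pics/w3.png

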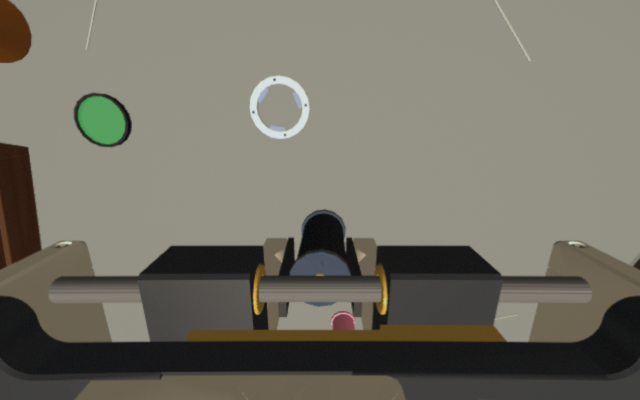

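The wrist view shows the lens ring at (279,107), which puts it at (0.5605, -0.135). The drum sits in the jaws at (321,255), and the brass ring is out of view. I'll go to the hover pose and measure brass there.

Emit:
step_arm --pt "0.06 0.004 0 0.1 20" --pt "0.16 0.01 0 0.21 20" --pt "0.28 0.018 0 0.32 20" --pt "0.4 0.025 0 0.43 20" --pt "0.5 0.032 0 0.54 20" --pt "0.57 0.036 0 0.623 20" --pt "0.606 0.038 0 0.623 20" --pt "0.606 0.038 0 0.623 20" --pt "0.606 0.038 0 0.623 20"

```text
time_s: 4.28
tcp_pos: [0.5207, -0.2077, 0.1587]
eef_rot: [180.0, -0.0, -117.8]
contact_force: [0.3, 0.5, -1.9]
gripper_width: 0.0311
gripper_force: 15.0
```

```bash
python3 - <<'E'
from m import *
s,im=snap('wrist','w4'); _,sd=snap('side','s4'); _,sc=snap('scene','c4'); print(s['tcp_pos'],s['eef_rot'])
z=.011; p=proj('wrist',[.481,-.281,z],s); print('pred',p.round(1))
b,st,_=blob(im,'brass',tuple(int(v) for v in p),60)
h=cv2.convexHull(max(cv2.findContours(b,cv2.RETR_EXTERNAL,cv2.CHAIN_APPROX_NONE)[0],key=len))
e,ax,an=cv2.fitEllipse(h); P=np.array([onz('wrist',q,z,s)[:2] for q in h[:,0]],np.float32)
print(np.round(e,1),np.round(ax,1),onz('wrist',e,z,s).round(4),cv2.minEnclosingCircle(P))
t=s['tcp_pos']; 
for dz in(-.035,.031): print('drum pred',dz,proj('wrist',t+[0,0,dz],s).round(1))
zz=cv2.resize(im[170:330,230:410],None,fx=2.2,fy=2.2); q=cv2.resize(im[:160,230:410],None,fx=2.2,fy=2.2)
cv2.imwrite('pics/crop4.png',np.hstack([zz,q])[...,::-1])
E
```

```text
[ 0.52066777 -0.2076757   0.15865865] [ 1.79964780e+02 -2.99537152e-03 -1.17834275e+02]
pred [321.3 109.4]
[319.5 107. ] [63.1 66.2] [ 0.4815 -0.2838  0.011 ] ((0.4819060266017914, -0.2829335629940033), 0.03197485953569412)
drum pred -0.035 [320.8 229.5]
drum pred 0.031 [321.3 280.5]
```

View pics/crop4.png

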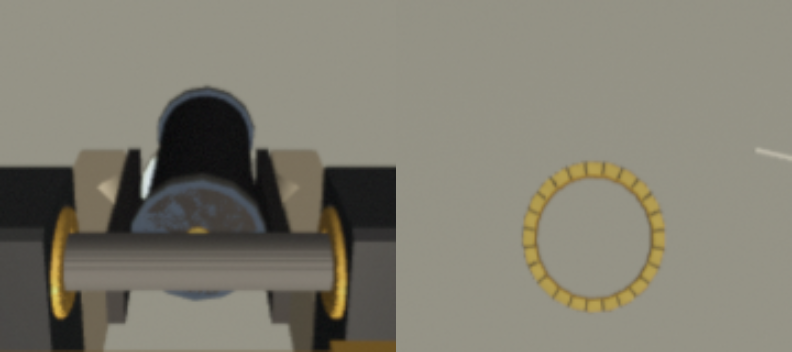

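The brass ring is at (0.4815, -0.2835), 168 mm from the lens ring, which fits the stated 170. The drum hangs within about 2° of vertical, so I'll lower it at the midpoint (0.521, -0.209).

Emit:
step_arm --pt "0.005 -0.007 0.08 0 20" --pt "0.005 -0.007 0.2 0 20" --pt "0.005 -0.007 0.32 0 20" --pt "0.005 -0.007 0.41 0 20" --pt "0.005 -0.007 0.45 0 20" --pt "0.005 -0.007 0.47 0 20" --pt "0.005 -0.007 0.48 0 20" --pt "0.005 -0.007 0.48 0 20"

```text
time_s: 5.1
tcp_pos: [0.5222, -0.21, 0.0397]
eef_rot: [-179.9, 0.0, -117.9]
contact_force: [0.4, 0.5, -0.1]
gripper_width: 0.0307
gripper_force: 15.0
```

Emit:
step_arm --pt "0 0 0.004 0 20" --pt "0 0 0.008 0 20" --pt "0 0 0.012 0 20" --pt "0 0 0.012 0 20"

```text
time_s: 5.43
tcp_pos: [0.5217, -0.2103, 0.0365]
eef_rot: [-180.0, 0.0, -118.0]
contact_force: [0.3, -0.3, -0.8]
gripper_width: 0.0305
gripper_force: 15.0
```

```bash
python3 - <<'E'
from h import *
s=r.get_state(); print(s['tcp_pos'],s['eef_rot'],s['contact_force'],s['moment'])
E
```

```text
[ 0.52165468 -0.21027664  0.03653974] [-1.79952622e+02  2.33220341e-02 -1.17965093e+02] [ 0.3364659  -0.26008572 -0.77638547] [-0.00423851 -0.0355757  -0.00431925]
```

Emit:
step_arm --pt "-0.003 0 0.003 0 20" --pt "-0.003 0 0.006 0 20" --pt "-0.003 0 0.006 0 20" --pt "-0.003 0 0.006 0 20"

```text
time_s: 5.77
tcp_pos: [0.5222, -0.2097, 0.0355]
eef_rot: [-179.9, 0.0, -117.9]
contact_force: [-1.8, 0.9, 6.6]
gripper_width: 0.0307
gripper_force: 15.0
```

Contact at 6.6 N, so I'll open the fingers and then rise.

Emit:
step_arm --pt "-0.003 0 0.004 0 34" --pt "-0.003 0 0.004 0 40" --pt "-0.003 0 0.004 0 55" --pt "-0.003 0 0.004 0 70" --pt "-0.003 0 0.004 0 70" --pt "-0.003 0 -0.08 0 70" --pt "-0.003 0 -0.2 0 70" --pt "-0.003 0 -0.35 0 70" --pt "-0.003 0 -0.5 0 70" --pt "-0.003 0 -0.55 0 70" --pt "-0.003 0 -0.55 0 70"

```text
time_s: 6.68
tcp_pos: [0.5245, -0.2094, 0.1767]
eef_rot: [-179.6, 0.1, -117.9]
contact_force: [0.7, 0.2, -0.0]
gripper_width: 0.0702
gripper_force: 0.0
```

```bash
python3 - <<'E'
from m import *
s,im=snap('wrist','w5'); _,sd=snap('side','s5'); _,sc=snap('scene','c5'); print(s['tcp_pos'],s['eef_rot'],s['joints'])
for z in(0,.066): print('pred',proj('wrist',[.521,-.2093,z],s).round(1),proj('side',[.521,-.2093,z]).round(1),proj('scene',[.521,-.2093,z]).round(1))
z=lambda i,x,y,w=120: cv2.resize(i[y:y+w,x:x+w],(266,266),interpolation=2)
cv2.imwrite('pics/crop5.png',np.hstack([z(sd,350,90),z(sc,150,170),z(im,240,140,160)])[...,::-1])
E
```

```text
[ 0.52451854 -0.20935774  0.17667234] [-1.79584886e+02  1.38343298e-01 -1.17922497e+02] [ -1.86430111  12.17814514 -17.90106123   0.06740941 -59.48712254
 -26.09270342]
pred [324.1 181.7] [407.8 169.2] [204.6 252.3]
pred [324.6 197.5] [412.  150.5] [199.9 229. ]
```

View pics/crop5.png

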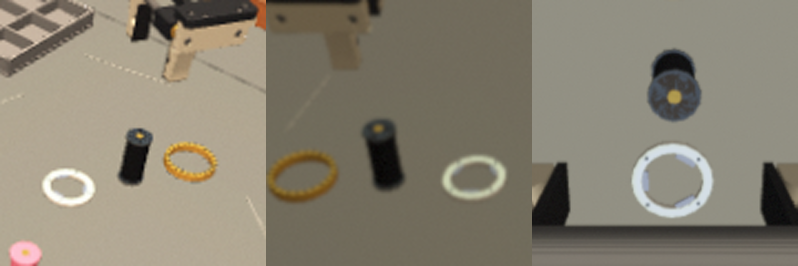

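The drum stands upright at the midpoint: in the wrist view its top is at (325,197) against a predicted (325,198), and both rings are where they were. Next I'll go to the tab with the jaw turned to close along jig y.

Emit:
step_arm --pt "-0.05 0.025 0 0.1 70" --pt "-0.15 0.075 0 0.21 60" --pt "-0.27 0.13 0 0.32 50" --pt "-0.39 0.19 0 0.43 45" --pt "-0.5 0.245 0 0.54 45" --pt "-0.58 0.285 0 0.65 45" --pt "-0.616 0.303 0 0.76 45" --pt "-0.616 0.303 0 0.87 45" --pt "-0.616 0.303 0 0.878 45"

```text
time_s: 7.58
tcp_pos: [0.5266, -0.0366, 0.1705]
eef_rot: [-180.0, -0.2, -170.9]
contact_force: [0.5, 0.4, -0.2]
gripper_width: 0.0448
gripper_force: 0.0
```

Emit:
step_arm --pt "-0.02 0.1 0 0 34" --pt "-0.05 0.24 0 0 34" --pt "-0.08 0.4 0 0 34" --pt "-0.11 0.54 0 0 34" --pt "-0.128 0.64 0 0 34" --pt "-0.132 0.674 0 0 34" --pt "-0.132 0.674 0 0 34" --pt "-0.132 0.674 0 0 34"

```text
time_s: 8.25
tcp_pos: [0.5321, 0.1338, 0.1711]
eef_rot: [-180.0, -0.1, -170.5]
contact_force: [0.6, -0.2, -0.1]
gripper_width: 0.034
gripper_force: 0.0
```

```bash
python3 - <<'E'
from m import *
s,im=snap('wrist','w6'); _,sd=snap('side','s6'); _,sc=snap('scene','c6'); print(s['tcp_pos'],s['eef_rot'],s['gripper_width'])
print('tcp',proj('wrist',s['tcp_pos'],s).round(1)); 
T=np.array([.5345,.1335]); jx=np.array([.9866,.1633]); jy=np.array([-.1633,.9866])
for a in(-.012,.012):
  for b in(-.007,.007): print('tab top corner',a,b,proj('wrist',[*(T+a*jx+b*jy),.088],s).round(1))
print('nose',proj('wrist',[.5215,.2125,.08],s).round(1))
b,st,c=blob(im,'yellow',(320,230),90); print(st,c)
E
```

```text
[0.5320675  0.1338477  0.17106016] [-1.79957042e+02 -1.09775111e-01 -1.70487307e+02] 0.033990950090572
tcp [320.4 251. ]
tab top corner -0.012 -0.007 [311.4 197.2]
tab top corner -0.012 0.007 [327.5 197.3]
tab top corner 0.012 -0.007 [311.5 223. ]
tab top corner 0.012 0.007 [327.2 223.1]
nose [407.7 207.8]
[311 188  15  36 486] [318.08436214 206.41358025]
```

View pics/w6.png

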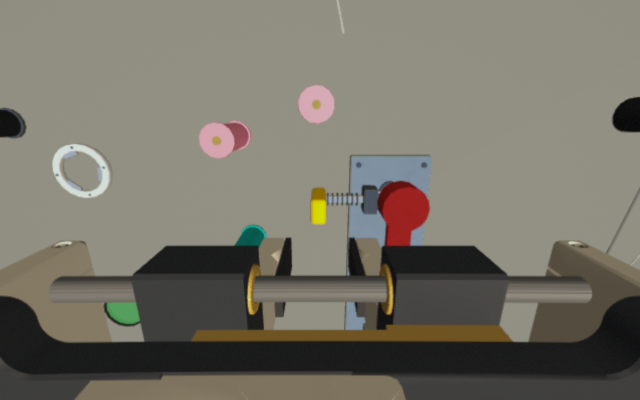

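The wrist view shows the tab at columns 311–326, with its far edge at row 224. That is within 1 mm of prediction. The inner finger has room between the tab and the latch guide (364), so I'll descend and grip.

Emit:
step_arm --pt "-0.013 -0.007 0.08 0 32" --pt "-0.013 -0.007 0.2 0 32" --pt "-0.013 -0.007 0.32 0 32" --pt "-0.013 -0.007 0.4 0 32" --pt "-0.013 -0.007 0.44 0 32" --pt "-0.013 -0.007 0.455 0 32" --pt "-0.013 -0.007 0.455 0 32" --pt "-0.013 -0.007 0.455 0 32" --newtons 15

```text
time_s: 9.07
tcp_pos: [0.5369, 0.1331, 0.0594]
eef_rot: [180.0, 0.1, -170.6]
contact_force: [0.1, 0.9, 0.3]
gripper_width: 0.032
gripper_force: 0.0
```

Emit:
step_arm --pt "0.003 0 0.01 0 20" --pt "0.003 0 0.01 0 14" --pt "0.003 0 0.01 0 8" --pt "0.003 0 0.01 0 8" --pt "0.003 0 0.01 0 8" --pt "0.003 0 0.01 0 8" --newtons 30

```text
time_s: 9.57
tcp_pos: [0.5356, 0.1329, 0.0564]
eef_rot: [-180.0, 0.0, -170.6]
contact_force: [-0.9, -3.1, 4.9]
gripper_width: 0.0138
gripper_force: 30.0
```

Gripped at 13.8 mm wide. Now the pull along jig -y (tool -y).

Emit:
step_arm --pt "0 -0.012 0 0 8" --pt "0 -0.026 0 0 8" --pt "0 -0.04 0 0 8" --pt "0 -0.052 0 0 8" --pt "0 -0.06 0 0 8" --pt "0 -0.064 0 0 8" --pt "0 -0.067 0 0 8" --pt "0 -0.067 0 0 8" --pt "0 -0.067 0 0 8"

```text
time_s: 10.32
tcp_pos: [0.5383, 0.1177, 0.0563]
eef_rot: [179.9, 0.1, -170.6]
contact_force: [-4.2, 6.0, 6.4]
gripper_width: 0.0139
gripper_force: 30.0
```

Emit:
step_arm --pt "0.004 -0.003 0 0 8" --pt "0.004 -0.006 0 0 8" --pt "0.004 -0.008 0 0 8" --pt "0.004 -0.008 0 0 8"

```text
time_s: 10.65
tcp_pos: [0.5385, 0.1168, 0.0564]
eef_rot: [179.8, 0.2, -170.6]
contact_force: [-1.9, 11.5, 3.6]
gripper_width: 0.0141
gripper_force: 30.0
```

The reaction jumped to 11.5 N, so the latch is at its stop. Now I'll lift along the hinge arc.

Emit:
step_arm --pt "-0.001 0 -0.012 0 8" --pt "-0.0044 0 -0.038 0 8" --pt "-0.007 0 -0.056 0 8" --pt "-0.0104 0 -0.0756 0 8" --pt "-0.0104 0 -0.0756 0 8" --pt "-0.0104 0 -0.0756 0 8"

```text
time_s: 11.15
tcp_pos: [0.5397, 0.1169, 0.0742]
eef_rot: [179.8, 0.0, -170.6]
contact_force: [-4.0, 11.2, -4.0]
gripper_width: 0.0137
gripper_force: 30.0
```

```bash
python3 - <<'E'
from m import *
s=r.get_state(); print(s['tcp_pos'],s['contact_force'],s['gripper_width'])
_,sd=snap('side','s7'); _,sc=snap('scene','c7')
z=lambda i,x,y,w=120: cv2.resize(i[y:y+w,x:x+w],(380,380),interpolation=2)
cv2.imwrite('pics/crop7.png',np.hstack([z(sd,220,150),z(sc,310,110)])[...,::-1])
E
```

```text
[0.53972596 0.11690229 0.0742273 ] [-3.96600492 11.22551644 -3.98773353] 0.01372766276965322
```

View pics/crop7.png

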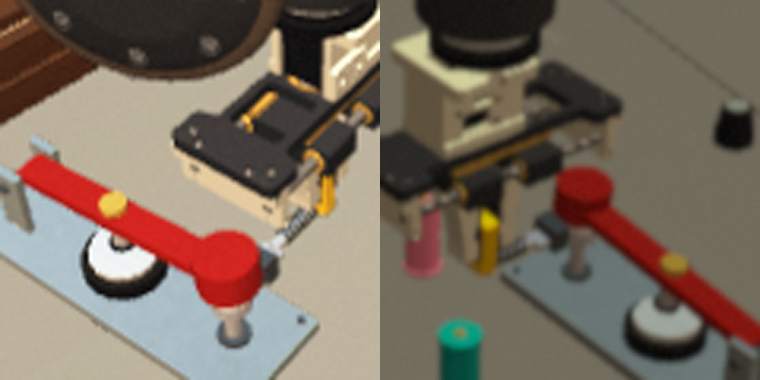

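The nose has come off the ball, with the ball post visible below the cup at side-crop (235,305). I'll continue the lift to about 65 mm.

Emit:
step_arm --pt "-0.004 0 -0.018 0 8" --pt "-0.0086 0 -0.0374 0 8" --pt "-0.0184 0 -0.074 0 8" --pt "-0.03 0 -0.11 0 8" --pt "-0.0436 0 -0.146 0 8" --pt "-0.053 0 -0.167 0 8" --pt "-0.062 0 -0.188 0 8" --pt "-0.062 0 -0.188 0 8" --pt "-0.062 0 -0.188 0 8" --pt "-0.062 0 -0.188 0 8"

```text
time_s: 12.08
tcp_pos: [0.5524, 0.1189, 0.1203]
eef_rot: [179.8, -0.2, -170.7]
contact_force: [-11.2, 12.0, 0.8]
gripper_width: 0.0141
gripper_force: 30.0
```

```bash
python3 - <<'E'
from m import *
s=r.get_state(); print(s['tcp_pos'],s['contact_force'],s['gripper_width'],s['gripper_force'])
_,sd=snap('side','s8'); _,sc=snap('scene','c8')
P=np.array([.5215,.2125]); jx=np.array([.9866,.1633])
for th in(.3,.35,.4):
  d=.19*(1-np.cos(th))+.022*np.sin(th); zz=.058+.19*np.sin(th)+.022*np.cos(th); q=[*(P+d*jx),zz]
  print(th,'nose z',round(zz,4),proj('side',q).round(1),proj('scene',q).round(1))
for n,i,p in(('side',sd,(286,210)),('scene',sc,(380,155))):
  b,st,c=blob(i,'red',p,25); print(n,st,c)
z=lambda i,x,y,w=160: cv2.resize(i[y:y+w,x:x+w],(400,400),interpolation=2)
cv2.imwrite('pics/crop8.png',np.hstack([z(sd,220,100),z(sc,310,80)])[...,::-1])
E
```

```text
[0.55243309 0.11888434 0.12030296] [-11.21922869  11.98492308   0.76696502] 0.014131158561505177 30.00039517879486
0.3 nose z 0.1352 [284.1 215.2] [378.2 155.9]
0.35 nose z 0.1438 [282.2 211.3] [379.7 153.4]
0.4 nose z 0.1523 [280.1 207.3] [381.2 151.1]
side [261 206  37  23 552] [280.96376812 216.37862319]
scene [370 149  26  30 369] [381.65582656 161.82926829]
```

View pics/crop8.png

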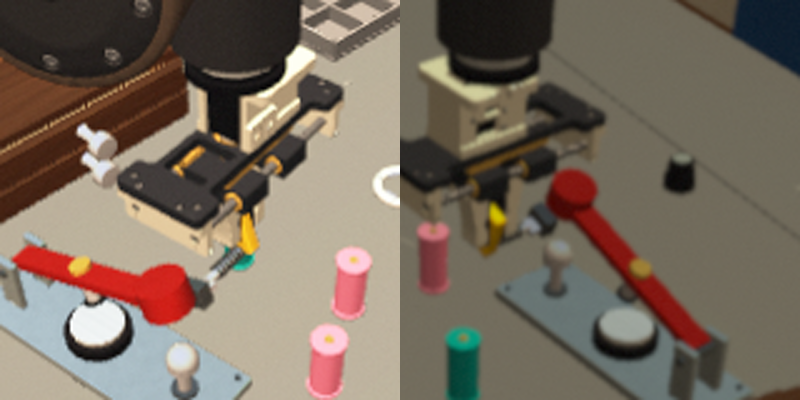

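The nose is clearly raised and held by the tab. Its exact height needs a number, so I'll compare the cup rim's extreme pixels with rim points at known lift angles, calibrated on the first images.

```bash
cat > th.py <<'E'
from m import *
P=np.array([.5215,.2125]); jx=np.array([.9866,.1633]); jy=np.array([-.1633,.9866])
def rim(n,th):
    a=np.linspace(0,2*np.pi,73); u=-.19+.022*np.cos(a); h=.022
    X=u*np.cos(th)+h*np.sin(th); Z=.058-u*np.sin(th)+h*np.cos(th); Q=P[None]+(X+.19)[:,None]*jx+.022*np.sin(a)[:,None]*jy
    p=np.array([proj(n,[*q,z],None) for q,z in zip(Q,Z)]); return p.min(0).round(1),p.max(0).round(1)
def ext(n,im,near):
    b,st,c=blob(im,'red',near,30); x,y,w,h,a=st; return (x,y),(x+w-1,y+h-1)
ld=lambda f:cv2.cvtColor(cv2.imread(f'pics/{f}.png'),cv2.COLOR_BGR2RGB)
def report(k,ths):
    for n,c in(('side','s'),('scene','c')):
        im=ld(n+'0' if k==0 else f'{c}{k}')
        near={0:{'side':(292,236),'scene':(372,176)}}.get(k,{'side':(286,214),'scene':(379,158)})[n]
        print(k,n,'meas',ext(n,im,near),*[(t,*map(list,rim(n,t))) for t in ths],sep='\n  ')
E
python3 - <<'E'
from th import *
report(0,[0]); report(8,[.3,.35]); print(r.get_state()['joints'])
E
```

```text
0
  side
  meas
  ((np.int32(263), np.int32(220)), (np.int32(302), np.int32(251)))
  (0, [np.float64(280.8), np.float64(228.0)], [np.float64(302.5), np.float64(245.2)])
0
  scene
  meas
  ((np.int32(365), np.int32(170)), (np.int32(397), np.int32(197)))
  (0, [np.float64(363.4), np.float64(168.1)], [np.float64(381.9), np.float64(178.3)])
8
  side
  meas
  ((np.int32(256), np.int32(206)), (np.int32(297), np.int32(228)))
  (0.3, [np.float64(273.3), np.float64(207.9)], [np.float64(295.1), np.float64(222.7)])
  (0.35, [np.float64(271.4), np.float64(204.2)], [np.float64(293.0), np.float64(218.6)])
8
  scene
  meas
  ((np.int32(370), np.int32(149)), (np.int32(400), np.int32(183)))
  (0.3, [np.float64(368.9), np.float64(149.1)], [np.float64(387.5), np.float64(162.9)])
  (0.35, [np.float64(370.4), np.float64(146.2)], [np.float64(388.9), np.float64(160.8)])
[  31.81654582   15.7502422   -21.19903412   -0.29708347  -53.21724845
 -112.29314271]
```

The extremes put the arm at about 0.31 rad, a rise of about 58 mm. The tool was also pressing some 11 N toward the hinge. I'll raise a little more without moving further in x.

Emit:
step_arm --pt "0.004 0 -0.008 0 8" --pt "0.004 0 -0.016 0 8" --pt "0.004 0 -0.024 0 8" --pt "0.004 0 -0.024 0 8" --pt "0.004 0 -0.024 0 8" --pt "0.004 0 -0.024 0 8"

```text
time_s: 12.68
tcp_pos: [0.5547, 0.1195, 0.127]
eef_rot: [179.8, 0.1, -170.6]
contact_force: [1.4, 10.0, -5.2]
gripper_width: 0.0141
gripper_force: 30.0
```

```bash
python3 - <<'E'
from th import *
s=r.get_state(); print(s['tcp_pos'],s['contact_force'],s['gripper_width'],s['gripper_force'])
snap('side','s9'); snap('scene','c9'); report(9,[.3,.35,.4])
im=ld('s9'); b,st,c=blob(im,'yellow',(318,195),30); print('yellow',st,c)
im=ld('c9'); b,st,c=blob(im,'yellow',(348,170),30); print('yellow',st,c)
E
```

```text
[0.55470697 0.11951644 0.12699355] [ 1.43633516 10.04935698 -5.16950065] 0.01405920505009912 29.996981620788574
9
  side
  meas
  ((np.int32(256), np.int32(204)), (np.int32(296), np.int32(226)))
  (0.3, [np.float64(273.3), np.float64(207.9)], [np.float64(295.1), np.float64(222.7)])
  (0.35, [np.float64(271.4), np.float64(204.2)], [np.float64(293.0), np.float64(218.6)])
  (0.4, [np.float64(269.4), np.float64(200.4)], [np.float64(290.8), np.float64(214.5)])
9
  scene
  meas
  ((np.int32(370), np.int32(147)), (np.int32(401), np.int32(183)))
  (0.3, [np.float64(368.9), np.float64(149.1)], [np.float64(387.5), np.float64(162.9)])
  (0.35, [np.float64(370.4), np.float64(146.2)], [np.float64(388.9), np.float64(160.8)])
  (0.4, [np.float64(371.9), np.float64(143.6)], [np.float64(390.4), np.float64(158.7)])
yellow [316 184   6  14  58] [317.87931034 191.0862069 ]
yellow [347 159   6  10  42] [349.07142857 164.23809524]
```

The fits now give about 0.34 rad, a rise of about 63–65 mm. The latch is still held at its stop, with 10 N of pull and the jaw firm at 14 mm. I'll check that it holds steady and that the drum is undisturbed, then hand in.

Emit:
step_arm --pt "0 0 0 0 8" --pt "0 0 0 0 8" --pt "0 0 0 0 8" --pt "0 0 0 0 8" --pt "0 0 0 0 8" --pt "0 0 0 0 8"

```text
time_s: 13.28
tcp_pos: [0.5547, 0.1195, 0.127]
eef_rot: [179.8, 0.1, -170.6]
contact_force: [0.7, 9.9, -5.3]
gripper_width: 0.0139
gripper_force: 30.0
```

```bash
python3 - <<'E'
from th import *
s=r.get_state(); print(s['tcp_pos'],s['contact_force'],s['gripper_force'])
_,im=snap('scene','c10'); snap('side','s10'); report(10,[.35])
for f in('c5','c10'): print(f,blob(ld(f),'black',(202,240),16)[1:],blob(ld(f),'brass',(166,249),25)[2])
print(workorder.close_job() if s['gripper_force']>20 and s['tcp_pos'][2]>.12 else 'no')
E
```

```text
[0.55473163 0.11949272 0.12699733] [ 0.66802458  9.88756375 -5.32248657] 29.996855556964874
10
  side
  meas
  ((np.int32(256), np.int32(203)), (np.int32(296), np.int32(226)))
  (0.35, [np.float64(271.4), np.float64(204.2)], [np.float64(293.0), np.float64(218.6)])
10
  scene
  meas
  ((np.int32(370), np.int32(147)), (np.int32(401), np.int32(183)))
  (0.35, [np.float64(370.4), np.float64(146.2)], [np.float64(388.9), np.float64(160.8)])
c5 (array([196, 231,  16,  24, 272], dtype=int32), array([203.22058824, 242.60294118])) [165.88737201 249.18430034]
c10 (array([196, 231,  16,  24, 271], dtype=int32), array([203.24723247, 242.62361624])) [165.92592593 249.17171717]
the job is handed in; nothing more can be done
None
```

Job handed in at about 13 s: the drum stands upright midway between the rings, and the latch is held at its stop with the nose raised about 63–65 mm by the tab (estimated from camera images); I viewed 12 pictures, two over the limit of 10.

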